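Refit the T-bar handle on the splined shower valve and hold it home

ROBOT

A 7-joint arm with a two-finger parallel gripper is mounted at the origin on the work surface. World frame = base frame: x ahead of the robot, y to its left, z up, the work surface at z = 0. Lengths are in m, angles in rad, forces in N, time in s.
With the tool pointing down it reaches from about 0.425 to 0.875 m from the base axis. Payload 8.4 kg.
Tool frame: the origin (TCP) lies midway between the tips of the shut fingers; the grasp point (between the pads) lies 19 mm behind it; z points along the fingers, y is the line along which they close (so a half turn about z gives the same grasp; the last joint's range is limited). The gripper opens to 87 mm and grips with 3 to 60 N. Pads are 19 mm wide; open, the fingers measure 117 mm over their backs; the gripper's body (75 mm by 190 mm) begins 51 mm behind the grasp point.
Start: joints at [-1.39, 0.333, 0.04, 1.465, -0.013, 1.343, -0.059], TCP at [0.18, 0.625, 0.223] pointing down, gripper open.
Joint ranges: [-2.58, 2.58], [-0.38, 2.09], [-1.3, 1.39], [0.25, 2.4], [-1.5, 4.64], [0.08, 2.09], [-2.65, 2.65]. Speed limits (rad/s): [2.22, 2.22, 2.79, 2.79, 3.14, 3.14, 3.14].

INTERFACE

Orientations are given as a unit quaternion [x, y, z, w].
In Python, from station import bot gives the robot as it stands. The module is installed in compiled form; this text tells all that it offers.
- The arm moves only by the tool send_rows, never from a script. Its argument "rows" is text: rows parted by semicolons, each of 6 numbers parted by spaces: the shift along the tool's x, y, z in shares of 600 mm (1.0 is 600 mm), then the turn, a rotation vector about the tool's x, y, z in normalised numbers (1 is 120 degrees). A call has 1 to 20 rows; each row is the pose to reach, as a shift and turn from the pose commanded when the call began, along the tool's axes at that moment; what a row does not reach only later rows make up. A row lasts 1/12 s, in which the tool goes at most 41.7 mm and 7.16 degrees, less where a joint would pass 70% of its speed; a pose out of reach is approached as far as the arm can. Shift and turn numbers lie between -1 and 1, and a call with a number outside is refused. A call with a gripper value outside its range is refused whole. "hand" is the finger opening in m, from 0 to 0.087, set as the call begins (left out, the last holds). The fingers move at their own pace and stop on an object; the grip force is fixed at half the most. Time passes only in rows, so rows that repeat a pose let the fingers close. It gives the time, the measured TCP pose, the force, the opening and the grip force at its end, in the units of the state.
- bot.get_state(): the state, without advancing time (a new reading comes with each control period).
- bot.get_image(name): name is "scene" or "top" or "wrist"; returns a dict with "frame" (400x640x3 uint8, red, green, blue), "z_map" (400x640 float32, m along the optical axis (not along the pixel's ray), 0 where there is no reading), "fx", "fy", "cx", "cy" (pixels), "R" (3x3) and "t" (3): a world point X has camera coordinates R X + t; the wrist camera has in their place "tool_from_camera" (4x4, takes a point from camera to tool coordinates, whose origin is the TCP and whose axes are the flange's). Camera axes: x right, y down, z forward; pixel columns grow to the right and rows downward; lengths in m; the calibration is good to about 2 mm. A picture is of the moment at which its call begins: read the wrist's pose just before it.
- bot.close_job(): hands the job in; it is judged then, once.
Trained networks look in a picture, given as the dict that the camera call returned (one of the last four; its "shot" number tells which), for a name from the list of things; names that differ only in an ending like _2 or _b are one class to them, and where a whole thing is asked for, a point or a joint stands for the part that bears it (a point fixed in the world has none). Each returns a list of dicts, best first, with "conf" (0 to 1); they miss things now and then, are a little off and sometimes report something else, mostly with a low value. They report only what shows in the picture. A call takes as long as a camera call. They do not tell look-alikes from the thing itself.
- bot.outline_of(picture, name): "mask" (400x640 bool, what is visible of it).
- bot.mark_of(picture, name): "xyz" ([x, y, z] in m, in the coordinates of the camera as it stood for that picture, good to about 4 mm: a listed point, or the origin of a listed thing).
The state is a dict: "time": time; "joint_positions": joint angles; "qvel": joint speeds; "joint_torque": joint torques, N m; "eef_pos": TCP position; "orientation": TCP orientation; "force": force on the tool from outside, world axes, zero at the start; "ft_torque": the same for the moment, N m; "opening": finger opening in m; "grip_force": force on a finger pad.
Only numpy, scipy, OpenCV 4.12 (cv2) and the standard library are available. Lean on these libraries where they do the work, as an engineer would, in place of code of your own. Each camera call takes 0.05 s, during which the arm holds its last target. There are 200 camera calls.

TASK

The loose chrome T-bar handle standing on the frosted glass shelf belongs on the shower valve that stands bare: set it over the ribbed stem, turn it until its splines mesh with the ribs (any of the six positions will do), and push it down fully home against the spring collar. The collar lifts it off again if it is let go, so finish while still holding it in the fingers, pressed fully home, ready for the grub screw to be tightened. Leave everything else standing where it is.

Things in the scene. Friction and masses are not known exactly. Their poses are not given: they have to be found in the camera images.
- handle: Loose chrome tap handle, 0.2 to 0.35 kg, standing on the shelf, bore down. Eight-sided upright hub 48 mm across flats (flats 20 mm wide), 52 mm tall; a round T-bar, 8 mm thick, 97 mm long, runs through it with its centreline 43 mm above the underside. Origin: centre of the underside; z up; x along the T-bar. Flats at 90 and 45 degrees to the bar are free for the fingers.
- bore (a point): Centre of the roof of the handle's bore, 38 mm above its underside; axes as the handle's. Bore 32 mm wide, open below. From 8 to 24 mm above the underside six spline teeth, 4.5 mm wide, point in to 9.5 mm from the axis at 30, 90, 150... degrees from x, leaving grooves at 0, 60, 120... degrees: the handle meshes when its T-bar lies along any rib of the stem.
- stem_top (a point): Centre of the top of the bare valve's white plastic splined stem, 74 mm above the ledge; z up along the stem, x along one of its six equal ribs (60 degrees apart). Top 8 mm: a plain round nose of 16 mm tapering to 10 mm, which centres the handle. Below it the ribs, 3.5 mm wide, 26 mm across over a pair of ribs. Play in the handle's splines: about 1 mm, 6 degrees either way.
- rib_top (a point): Point on the stem's axis at the top of the ribs, 66 mm above the ledge. Not meshed, the handle's teeth sit here, its underside 58 mm above the ledge. Meshed, it slides down to home, where the bore's roof meets the stem top: underside 36 mm above the ledge. The stem stays put unless turned with over 0.4 N m.
- valve: The bare deck valve, fixed to the ledge: round chrome flange 68 mm across and bonnet 45 mm across, 30 mm high. Origin on the valve axis at the level of the ledge, z up. It stands to the left or right of its twin, which already wears its handle.
- collar (a joint): Spring collar round the bare valve's stem, 43 mm across: 0 when fully up (its top 44 mm above the ledge), growing as the handle pushes it down, in m. It pushes up with 5 N at 0 and 9 N at 0.008, which is where it stands when the handle is home.
- valve_done: The twin valve, fixed, with an identical handle already on. Origin on its axis at ledge level; its top is 88 mm above the ledge and its T-bar 97 mm long. Stands about 0.2 m to the side of the bare valve.
- shelf: Fixed shelf of frosted glass, 620 mm long (along its y) and 170 mm deep (along its x), on four steel stand-offs over the drain; its upper face is 35 mm above the ledge. Origin: centre, at ledge level.
- pumice: Bystander on the shelf: black pumice stone, 66 x 82 x 36 mm tall. Origin: centre of its underside.
- tumbler: Bystander on the shelf: open round white ceramic tumbler, 72 mm across the rim, 82 mm tall. Origin: centre of its underside.
- comb: Bystander on the shelf: clear acrylic comb, 135 mm long (its x), 34 mm wide, 5 mm thick, lying flat. Origin: its middle, underside.
- bottle: Bystander near the far left (+y) end of the shelf: closed white plastic shampoo bottle, 62 mm across, 165 mm tall. Origin: centre of its underside.
- hex_key: Bystander on the ledge in front of the valves: dark L-shaped hex key, 95 x 30 mm, 5 mm thick. Origin: middle of its long leg, underside.
- spanner: Bystander on the ledge in front of the valves: flat steel spanner 170 mm long (its x), 8 mm thick. Origin: its middle, underside.
- nail_brush: Bystander on the ledge behind the valves: wooden nail brush 45 x 95 mm, 32 mm tall, bristles down. Origin: centre of its underside.
There are look-alikes about, which are no part of the job. What is shaped like the handle but turquoise is not meant.

How it is judged:
By the outcome, as a careful person would: the job done as asked, in the order asked, and still so for the second after the job is handed in, while the arm keeps its last pose, push and grip.
It also fails if it takes over 48 s, if anything falls off the work surface, if the arm or the gripper's body presses on something with over 40 N, if the wrist force passes 120 N, or if a joint passes its speed limit or range.

## Working session

There is one attempt and no reset: what is moved stays moved. The work goes in short steps, Python scripts to look and compute and a tool call to move; the robot and the scene stay as the last step left them, time stands still between calls to the robot, and variables do not carry over. Pictures are saved under pics/ and viewed, at most 10 in all, crops included, and the job is handed in when it is done.

Besides the shell and the picture viewer there is one more tool, called after ">>>" by a JSON object that holds its "name" and its "arguments", one argument or row to a line. send_rows: Moves the arm, as the interface text tells. Its arguments: {"type":"object","properties":{"rows":{"type":"string"},"hand":{"type":"number"}},"required":["rows"]}

```bash
mkdir -p pics; cat > h.py <<'E'
import numpy as np, cv2
from station import bot
from scipy.spatial.transform import Rotation as Ro
def grab(name):
    s=bot.get_state(); p=bot.get_image(name); p['st']=s; return p
def toworld(p,X):
    X=np.atleast_2d(X)
    if 'R' in p and p.get('R') is not None: return (X-np.array(p['t']))@np.array(p['R'])
    T=np.array(p['tool_from_camera']); Xt=X@T[:3,:3].T+T[:3,3]
    return Ro.from_quat(p['st']['orientation']).apply(Xt)+np.array(p['st']['eef_pos'])
def pix(p,u,v,z): return np.stack([(u-p['cx'])/p['fx']*z,(v-p['cy'])/p['fy']*z,z],-1)
def cloud(p,mask):
    v,u=np.nonzero(mask&(p['z_map']>0)); z=p['z_map'][v,u]
    return toworld(p,pix(p,u,v,z)),u,v
def save(p,n,crop=None,s=1):
    f=p['frame'][:,:,::-1]
    if crop: f=f[crop[1]:crop[3],crop[0]:crop[2]]
    cv2.imwrite('pics/'+n+'.png',cv2.resize(f,None,fx=s,fy=s))
E
python3 - <<'E'
from h import *
np.set_printoptions(precision=4,suppress=True)
s=bot.get_state(); print(s['time'],s['eef_pos'],s['orientation'],s['opening'])
for c in ['scene','top']:
    p=grab(c); save(p,c)
    for n in ['handle','bore','stem_top','rib_top','valve','valve_done','shelf','tumbler','bottle','comb','pumice','nail_brush','spanner']:
        for d in bot.mark_of(p,n)[:3]:
            if d['conf']>.2:
                w=toworld(p,d['xyz'])[0]; x=d['xyz']
                print(c,n,round(d['conf'],2),w,'px',int(x[0]/x[2]*p['fx']+p['cx']),int(x[1]/x[2]*p['fy']+p['cy']))
a=cv2.imread('pics/scene.png');b=cv2.imread('pics/top.png')
E
```

```text
0.0 [0.1794 0.6243 0.2217] [ 0.1395  0.9902 -0.0008 -0.0001] 0.0875478019733123
scene handle 0.89 [0.5692 0.1411 0.0375] px 333 204
scene handle 0.55 [0.4059 0.109  0.0009] px 281 198
scene bore 0.86 [0.5714 0.1382 0.0738] px 333 198
scene bore 0.8 [0.4003 0.1062 0.0325] px 278 191
scene stem_top 0.39 [ 0.5122 -0.173   0.0743] px 252 271
scene rib_top 0.4 [ 0.5106 -0.1699  0.0679] px 253 272
scene valve 0.71 [ 0.5142 -0.1701  0.0023] px 257 285
scene valve_done 0.9 [ 0.5615 -0.4059 -0.0014] px 215 373
scene valve_done 0.28 [0.5806 0.0007 0.0385] px 312 241
scene shelf 0.71 [0.5736 0.2332 0.0024] px 348 192
scene tumbler 0.71 [0.5725 0.2736 0.0329] px 355 177
scene bottle 0.55 [0.5592 0.4819 0.0332] px 380 135
scene comb 0.68 [0.5432 0.3873 0.0346] px 363 150
scene pumice 0.95 [0.5809 0.0007 0.0343] px 312 242
scene nail_brush 0.8 [ 0.7216 -0.2495  0.0008] px 309 350
scene spanner 0.84 [ 0.4085 -0.3795  0.0001] px 173 331
top handle 0.83 [0.4051 0.1029 0.0015] px 303 256
top handle 0.67 [0.5762 0.1302 0.0393] px 294 200
top bore 0.78 [0.4024 0.1036 0.0376] px 303 257
top bore 0.7 [0.5691 0.1326 0.0725] px 292 200
top stem_top 0.59 [ 0.5095 -0.1738  0.0752] px 396 219
top rib_top 0.63 [ 0.4222 -0.1886  0.0008] px 397 249
top rib_top 0.48 [ 0.5106 -0.172   0.0644] px 395 219
top valve 0.84 [ 0.5114 -0.1734 -0.001 ] px 391 221
top valve_done 0.66 [ 0.5622 -0.4038 -0.0021] px 463 204
top shelf 0.73 [0.5715 0.2318 0.0011] px 262 203
top tumbler 0.78 [0.5747 0.2674 0.033 ] px 249 201
top bottle 0.88 [0.5613 0.4824 0.0375] px 179 206
top comb 0.6 [0.5512 0.3822 0.0335] px 212 209
top pumice 0.67 [ 0.5781 -0.0061  0.0362] px 338 199
top nail_brush 0.64 [ 0.7294 -0.2512  0.0009] px 413 153
top spanner 0.95 [ 0.4045 -0.3828 -0.0027] px 460 255
top spanner 0.34 [0.56   0.4814 0.0367] px 179 206
```

View pics/scene.png

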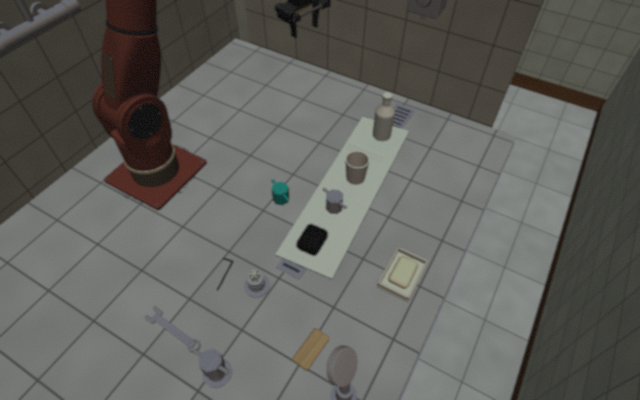

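View pics/top.png

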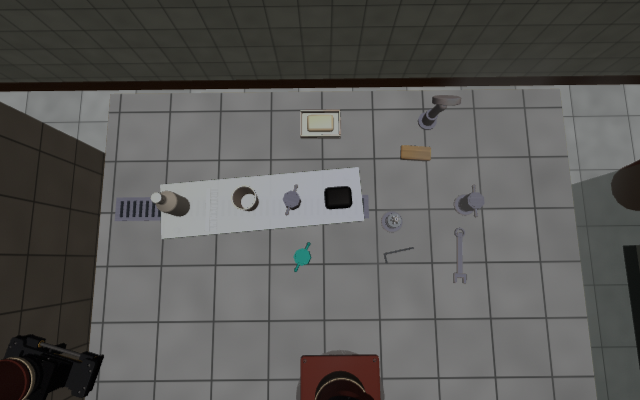

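The chrome handle stands on the shelf at about (333,202) in scene and (291,200) in top, with its bar about 20° off world x. The turquoise one at (281,192) / (303,257) is the decoy. The bare valve is at (257,282) / (393,221) and the twin at (213,365) / (468,203). The tumbler and pumice stand on either side of the handle.

```bash
python3 - <<'E'
from h import *
np.set_printoptions(precision=4,suppress=True)
p=grab('wrist'); print(p['tool_from_camera'],p['fx'],p['cx'],p['cy'],p.keys())
R=Ro.from_quat(p['st']['orientation']).as_matrix(); print(R)
T=np.array(p['tool_from_camera'])
# goal: tool y at 26deg, down; TCP over (0.571,0.136,0.25)
print(R.T@(np.array([.571,.136,.25])-p['st']['eef_pos']), np.degrees(np.arctan2(R[1,1],R[0,1])))
p=grab('top'); m=bot.outline_of(p,'handle')
for d in m[:3]:
    P,u,v=cloud(p,d['mask']); print(d['conf'],len(P),P.min(0),P.max(0),np.median(P,0),u.mean(),v.mean())
    Q=P[:,:2]-P[:,:2].mean(0); w,V=np.linalg.eigh(Q.T@Q); print(np.degrees(np.arctan2(V[1,1],V[0,1])))
E
```

```text
[[ 0.0012 -0.9622 -0.2724  0.0758]
 [ 1.      0.0009  0.0012  0.0001]
 [-0.0009 -0.2724  0.9622 -0.1622]
 [ 0.      0.      0.      1.    ]] 332.5344937555687 324.71635114321367 197.47778257771034 dict_keys(['frame', 'z_map', 'fx', 'fy', 'cx', 'cy', 'tool_from_camera', 'shot', 'st'])
[[-0.9611  0.2762  0.    ]
 [ 0.2762  0.9611 -0.    ]
 [-0.      0.     -1.    ]]
[-0.5112 -0.3615 -0.0274] 73.96478634255577
0.57 246 [ 0.3658  0.0822 -0.0017] [0.427  0.1298 0.0605] [0.4032 0.1087 0.0528] 301.3455284552846 257.6260162601626
147.15865146397863
0.56 304 [0.5277 0.1106 0.0339] [0.6177 0.1647 0.0951] [0.5709 0.1356 0.087 ] 291.2894736842105 199.49671052631578
165.73096822154324
0.23 308 [0.49   0.3699 0.0314] [0.6134 0.401  0.0454] [0.5579 0.3889 0.0391] 209.91233766233765 206.9025974025974
179.09914323360067
```

Careful with the scale: shifts go in shares of 600 mm and turns go in shares of 120 degrees. That gives: -0.511 m / 0.6 = -0.8517, -0.25 m / 0.6 = -0.4167, 47 degrees / 120 = 0.3917.

>>> {"name": "send_rows", "arguments": {
  "rows": "-0.0167 -0.0117 -0.0017 0 0 0.0083; -0.0667 -0.0467 -0.0033 0 0 0.025; -0.1167 -0.0833 -0.0067 0 0 0.05; -0.1667 -0.1183 -0.0083 0 0 0.075; -0.2167 -0.1533 -0.0117 0 0 0.1; -0.2667 -0.1883 -0.015 0 0 0.125; -0.3167 -0.2233 -0.0167 0 0 0.15; -0.3667 -0.26 -0.02 0 0 0.175; -0.4167 -0.295 -0.0217 0 0 0.2; -0.4667 -0.33 -0.025 0 0 0.225; -0.5167 -0.365 -0.0283 0 0 0.25; -0.5667 -0.4 -0.03 0 0 0.275; -0.6167 -0.4367 -0.0333 0 0 0.3; -0.6667 -0.4717 -0.035 0 0 0.325; -0.7167 -0.5067 -0.0383 0 0 0.35; -0.7667 -0.5417 -0.0417 0 0 0.375; -0.8167 -0.5767 -0.0433 0 0 0.3917; -0.8517 -0.6025 -0.045 0 0 0.3917; -0.8517 -0.6025 -0.045 0 0 0.3917; -0.8517 -0.6025 -0.045 0 0 0.3917"
}}

```text
time: 3.22
eef_pos: [0.5712, 0.1335, 0.2496]
orientation: [0.525, 0.851, -0.0, 0.0]
force: [-0.4, 0.6, 0.2]
opening: 0.0869
grip_force: 0.0
```

```bash
cat > look.py <<'E'
from h import *
import sys
np.set_printoptions(precision=4,suppress=True)
tag=sys.argv[1]; p=grab('wrist'); s=p['st']; save(p,tag)
print(s['time'],s['eef_pos'],s['orientation'],s['joint_positions'],s['force'],s['opening'],s['grip_force'])
for n in sys.argv[2].split(','):
    for d in bot.mark_of(p,n)[:2]:
        x=d['xyz']; print(n,round(d['conf'],2),toworld(p,x)[0],'px',int(x[0]/x[2]*p['fx']+p['cx']),int(x[1]/x[2]*p['fy']+p['cy']))
np.savez(tag,frame=p['frame'],z=p['z_map'])
for n in sys.argv[3:]:
    for d in bot.outline_of(p,n)[:2]:
        P,u,v=cloud(p,d['mask'])
        if len(P)<30: continue
        print('outline',n,round(d['conf'],2),len(P),np.percentile(P,[2,50,98],axis=0).ravel())
        z=np.percentile(P[:,2],99); 
        for lo,hi in [(-.004,.01),(-.013,-.005)]:
            Q=P[(P[:,2]>z+lo)&(P[:,2]<z+hi)]
            if len(Q)<20: continue
            r=cv2.minAreaRect((Q[:,:2]*1000).astype(np.float32)); print(' slab',z,len(Q),Q.mean(0),'rect mm',r)
E
python3 look.py w1 handle,bore handle
```

```text
3.2167 [0.5712 0.1335 0.2496] [ 0.5248  0.8512 -0.0001  0.0001] [-0.7611  0.2019  0.5341  1.6081 -0.1042  1.3603  0.2518] [-0.3819  0.6179  0.1899] 0.08691404223733394 0.0
handle 0.75 [0.405  0.1068 0.0012] px 192 124
handle 0.64 [0.5687 0.1322 0.0378] px 322 172
bore 0.77 [0.5722 0.1389 0.0728] px 328 174
bore 0.76 [0.4036 0.1069 0.0391] px 178 125
outline handle 0.93 2834 [0.3649 0.0861 0.0008 0.4078 0.1125 0.0518 0.4405 0.1331 0.0544]
 slab 0.054665306177173155 1722 [0.4029 0.1088 0.0527] rect mm ((402.7562561035156, 108.37260437011719), (48.424560546875, 47.98124313354492), 19.274751663208008)
 slab 0.054665306177173155 486 [0.4067 0.1121 0.0461] rect mm ((407.3887939453125, 115.70890808105469), (32.25779342651367, 95.63804626464844), 59.29621124267578)
outline handle 0.78 2601 [0.5292 0.1146 0.0348 0.5685 0.1406 0.0871 0.6096 0.1616 0.0892]
 slab 0.08939493043575153 1862 [0.5701 0.1379 0.0876] rect mm ((570.6234130859375, 137.59869384765625), (47.25608825683594, 48.58656311035156), 25.709489822387695)
 slab 0.08939493043575153 405 [0.5662 0.1411 0.0813] rect mm ((572.6552734375, 145.93344116210938), (31.294044494628906, 95.97956848144531), 74.48529815673828)
```

View pics/w1.png

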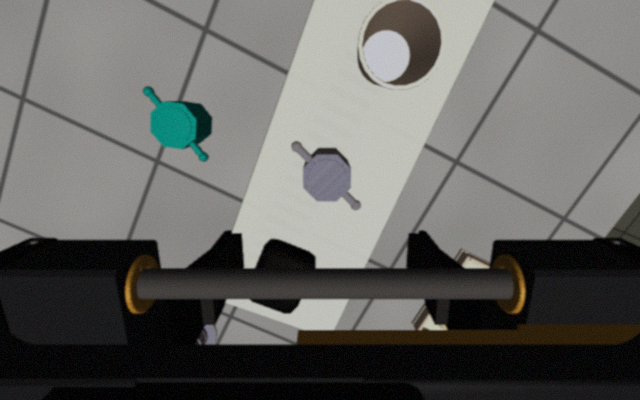

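The wrist view shows the chrome handle at (327,175) with bar ends at (297,147) and (357,206), the tumbler at (400,40) and the pumice at (283,275). Next I'll fit the bar direction accurately.

```bash
cat > bar.py <<'E'
from h import *
def bar(p,c,zt,r0=.029,r1=.055):
    """hub centre (from top disc) and bar angle from two bar halves; zt = hub top height"""
    P,u,v=cloud(p,np.ones(p['z_map'].shape,bool))
    d=np.hypot(*(P[:,:2]-c).T)
    top=P[(abs(P[:,2]-zt)<.003)&(d<.032)]
    r=cv2.minEnclosingCircle((top[:,:2]*1000).astype(np.float32)); q=cv2.minAreaRect((top[:,:2]*1000).astype(np.float32))
    c2=np.array(q[0])/1000
    B=P[(P[:,2]>zt-.016)&(P[:,2]<zt-.003)&(d>r0)&(d<r1)][:,:2]
    V=B-c2; w,E=np.linalg.eigh(V.T@V); e=E[:,1]; s=V@e
    a,b=V[s>0].mean(0),V[s<0].mean(0); l=a-b
    return dict(n=len(top),zt=np.median(top[:,2]),rect=q,circ=r,c=c2,ang=np.degrees(np.arctan2(l[1],l[0])),pca=np.degrees(np.arctan2(e[1],e[0])),mid=B.mean(0),perp=(np.cross(e,a),np.cross(e,b)),nb=(len(V[s>0]),len(V[s<0])))
E
python3 - <<'E'
from bar import *
for c in ['wrist','top','scene']:
    p=grab(c); b=bar(p,np.array([.5706,.1376]),.087); print(c,b)
    if c=='wrist': st=p['st']
R=Ro.from_quat(st['orientation']).as_matrix(); print(np.degrees(np.arctan2(R[1,1],R[0,1])))
E
```

```text
wrist {'n': 1866, 'zt': np.float64(0.08761069197266842), 'rect': ((570.4076538085938, 137.4144287109375), (47.63138961791992, 48.45374298095703), 26.112220764160156), 'circ': ((570.4049072265625, 137.56344604492188), 25.965625762939453), 'c': array([0.57040765, 0.13741443]), 'ang': np.float64(161.55896462733497), 'pca': np.float64(161.4321169505326), 'mid': array([0.56518373, 0.13977092]), 'perp': (array(-0.0004974), array(-0.00066769)), 'nb': (176, 132)}
top {'n': 0, 'zt': np.float64(nan), 'rect': ((0.0, 0.0), (0.0, 0.0), 0.0), 'circ': ((0.0, 0.0), 0.0), 'c': array([0., 0.]), 'ang': np.float64(nan), 'pca': np.float64(90.0), 'mid': array([nan, nan]), 'perp': (array(nan), array(nan)), 'nb': (0, 0)}
scene {'n': 169, 'zt': np.float64(0.08739095520352701), 'rect': ((571.7704467773438, 137.12860107421875), (45.14056396484375, 50.75205612182617), 29.611421585083008), 'circ': ((569.2102661132812, 138.01898193359375), 28.414146423339844), 'c': array([0.57177045, 0.1371286 ]), 'ang': np.float64(162.39724610977493), 'pca': np.float64(161.70919691636828), 'mid': array([0.57726849, 0.13282033]), 'perp': (array(0.00291919), array(0.00198596)), 'nb': (13, 19)}
27.076601548373123bar.py:11: RuntimeWarning: Mean of empty slice.
  a,b=V[s>0].mean(0),V[s<0].mean(0); l=a-b
  ret = um.true_divide(
  return _methods._mean(a, axis=axis, dtype=dtype,
  ret = ret.dtype.type(ret / rcount)
bar.py:12: RuntimeWarning: Mean of empty slice.
  return dict(n=len(top),zt=np.median(top[:,2]),rect=q,circ=r,c=c2,ang=np.degrees(np.arctan2(l[1],l[0])),pca=np.degrees(np.arctan2(e[1],e[0])),mid=B.mean(0),perp=(np.cross(e,a),np.cross(e,b)),nb=(len(V[s>0]),len(V[s<0])))
```

Converted, 0.207 m / 0.6 = 0.345, 0.004 m / 0.6 = 0.0067, 0.6 degrees / 120 = 0.005.

>>> {"name": "send_rows", "arguments": {
  "rows": "0.0067 0.0017 0.0333 0 0 0.005; 0.0067 0.0017 0.0833 0 0 0.005; 0.0067 0.0017 0.1333 0 0 0.005; 0.0067 0.0017 0.1833 0 0 0.005; 0.0067 0.0017 0.2333 0 0 0.005; 0.0067 0.0017 0.2667 0 0 0.005; 0.0067 0.0017 0.2917 0 0 0.005; 0.0067 0.0017 0.3083 0 0 0.005; 0.0067 0.0017 0.325 0 0 0.005; 0.0067 0.0017 0.3367 0 0 0.005; 0.0067 0.0017 0.345 0 0 0.005; 0.0067 0.0017 0.345 0 0 0.005"
}}

```text
time: 4.57
eef_pos: [0.5696, 0.1402, 0.042]
orientation: [0.527, 0.85, -0.0, -0.0]
force: [0.6, 0.7, 0.2]
opening: 0.0869
grip_force: 0.0
```

>>> {"name": "send_rows", "arguments": {
  "rows": "0 0 0 0 0 0; 0 0 0 0 0 0; 0 0 0 0 0 0; 0 0 0 0 0 0; 0 0 0 0 0 0; 0 0 0 0 0 0; 0 0 0 0 0 0; 0 0 0 0 0 0; 0 0 0 0 0 0; 0 0 0 0 0 0",
  "hand": 0.03
}}

```text
time: 5.4
eef_pos: [0.5699, 0.1402, 0.0427]
orientation: [0.527, 0.85, 0.0, 0.0]
force: [-1.1, 0.4, 1.1]
opening: 0.0479
grip_force: 30.0
```

Converted, -0.16 m / 0.6 = -0.2667, -0.09 m / 0.6 = -0.15.

>>> {"name": "send_rows", "arguments": {
  "rows": "0 0 -0.0167 0 0 0; 0 0 -0.05 0 0 0; 0 0 -0.1 0 0 0; 0 0 -0.15 0 0 0; 0 0 -0.2 0 0 0; 0 0 -0.2417 0 0 0; 0 0 -0.2667 0 0 0; 0 0 -0.2667 0 0 0; 0 0 -0.2667 0 0 0; 0 0 -0.2667 0 0 0"
}}

```text
time: 6.23
eef_pos: [0.569, 0.14, 0.2012]
orientation: [0.527, 0.85, -0.001, -0.001]
force: [-0.1, 0.7, -2.7]
opening: 0.0481
grip_force: 30.0
```

Converted, -0.342 m / 0.6 = -0.57, -0.338 m / 0.6 = -0.5633.

>>> {"name": "send_rows", "arguments": {
  "rows": "-0.0167 -0.01 0 0 0 0; -0.05 -0.0283 0 0 0 0; -0.0917 -0.0517 0 0 0 0; -0.1333 -0.075 0 0 0 0; -0.175 -0.0983 0 0 0 0; -0.2167 -0.1217 0 0 0 0; -0.2583 -0.145 0 0 0 0; -0.3 -0.1683 0 0 0 0; -0.3417 -0.1917 0 0 0 0; -0.3833 -0.215 0 0 0 0; -0.425 -0.2383 0 0 0 0; -0.4667 -0.2617 0 0 0 0; -0.5083 -0.285 0 0 0 0; -0.5417 -0.3033 0 0 0 0; -0.5633 -0.3167 0 0 0 0; -0.57 -0.32 0 0 0 0; -0.57 -0.32 0 0 0 0; -0.57 -0.32 0 0 0 0; -0.57 -0.32 0 0 0 0; -0.57 -0.32 0 0 0 0"
}}

```text
time: 7.9
eef_pos: [0.5501, -0.2499, 0.2023]
orientation: [0.526, 0.85, 0.0, -0.0]
force: [0.5, -0.4, -2.2]
opening: 0.048
grip_force: 30.0
```

```bash
python3 look.py w2 stem_top,rib_top,valve,handle,bore valve handle
python3 - <<'E'
from bar import *
f=np.load('w2.npz'); 
p=grab('wrist'); c=p['st']['eef_pos'][:2]; zt=p['st']['eef_pos'][2]-.042+.087
print(bar(p,np.array(c),zt), c)
E
```

```text
7.9 [ 0.5501 -0.2499  0.2023] [ 0.5263  0.8503  0.0002 -0.0003] [-0.251   0.302   0.7458  1.6394 -0.2126  1.284   0.9952] [ 0.4554 -0.3903 -2.1836] 0.048020784749569355 29.998704593512855
stem_top 0.55 [ 0.5055 -0.1681  0.0754] px 321 81
rib_top 0.75 [ 0.5136 -0.1707  0.0652] px 328 89
rib_top 0.27 [ 0.5101 -0.1686 -0.0033] px 325 88
valve 0.6 [ 0.508  -0.1752 -0.007 ] px 321 93
handle 0.91 [ 0.5515 -0.258   0.1982] px 321 261
bore 0.59 [ 0.552  -0.2538  0.2297] px 326 285
outline valve 0.57 3396 [ 0.4796 -0.2003  0.0032  0.5098 -0.1714  0.0427  0.5383 -0.1411  0.074 ]
 slab 0.07460654149297796 251 [ 0.5092 -0.1706  0.0731] rect mm ((509.34454345703125, -170.55796813964844), (14.388096809387207, 14.417908668518066), 84.59185028076172)
 slab 0.07460654149297796 171 [ 0.5094 -0.1706  0.0654] rect mm ((509.4783020019531, -170.57070922851562), (25.504444122314453, 23.096725463867188), 35.55447006225586)
outline handle 0.89 9365 [ 0.5085 -0.2682  0.1988  0.5427 -0.2403  0.2456  0.5719 -0.2274  0.2484]
 slab 0.2485497578775862 4851 [ 0.5497 -0.2502  0.2471] rect mm ((548.3726806640625, -247.20462036132812), (47.735389709472656, 37.08926773071289), 25.779314041137695)
 slab 0.2485497578775862 1922 [ 0.5254 -0.2375  0.2404] rect mm ((535.8355102539062, -239.84982299804688), (61.2329216003418, 21.61065101623535), 10.206521987915039)
{'n': 5108, 'zt': np.float64(0.24752354323130135), 'rect': ((547.711181640625, -248.97808837890625), (57.60790252685547, 37.24351119995117), 25.397720336914062), 'circ': ((550.9674072265625, -255.64321899414062), 29.225139617919922), 'c': array([ 0.54771118, -0.24897809]), 'ang': np.float64(-164.3008810251834), 'pca': np.float64(175.6291477101684), 'mid': array([ 0.52325189, -0.24106284]), 'perp': (array(-0.00265052), array(-0.02353033)), 'nb': (1254, 242)} [ 0.54979729 -0.25143577]
```

View pics/w2.png

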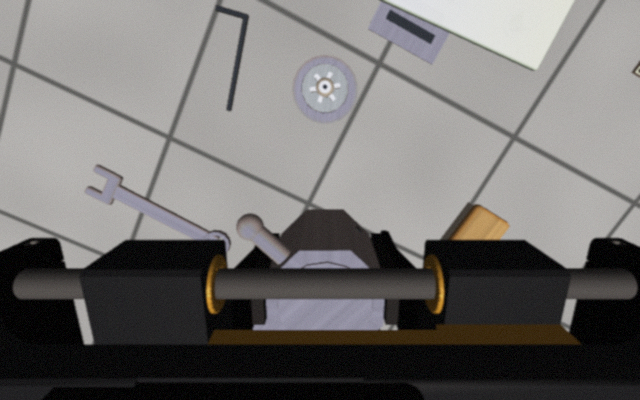

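The valve is at (325,88) with its white ribs visible. The handle is held between the fingers with the left bar end at (248,225). The hex key is at (235,60) and the spanner at (165,205). Next: the rib angle, and where the handle sits in the tool.

```bash
cat > fit.py <<'E'
from h import *
np.set_printoptions(precision=4,suppress=True)
def ribs(p,c,z=.066,zr=(.010,.013)):
    """6-fold phase (deg, mod 60) of brightness on circles about the stem axis at height z, through the calibration"""
    T=np.array(p['tool_from_camera']); Rw=Ro.from_quat(p['st']['orientation']).as_matrix()
    th=np.radians(np.arange(0,360,2)); out=[]; g=p['frame'].astype(np.float32).min(2)
    for r in np.arange(zr[0],zr[1]+1e-6,.0005):
        X=np.c_[c[0]+r*np.cos(th),c[1]+r*np.sin(th),np.full(len(th),z)]
        Xt=(X-p['st']['eef_pos'])@Rw; Xc=(Xt-T[:3,3])@T[:3,:3]
        u=Xc[:,0]/Xc[:,2]*p['fx']+p['cx']; v=Xc[:,1]/Xc[:,2]*p['fy']+p['cy']
        out.append(cv2.remap(g,u.astype(np.float32)[:,None],v.astype(np.float32)[:,None],cv2.INTER_LINEAR)[:,0])
    s=np.mean(out,0); k=[abs(np.sum(s*np.exp(-1j*n*th)))/len(th) for n in (1,2,3,4,5,6,7)]
    return np.degrees(-np.angle(np.sum(s*np.exp(-1j*6*th))))*-1/6*-1%60, np.round(k,1), s
def inhand(p):
    Rw=Ro.from_quat(p['st']['orientation']).as_matrix()
    P,u,v=cloud(p,np.ones(p['z_map'].shape,bool)); t=(P-p['st']['eef_pos'])@Rw
    t=t[(abs(t[:,2]+.02)<.05)&(np.hypot(t[:,0],t[:,1])<.06)]
    zt=np.median(t[(abs(t[:,1])<.015)&(abs(t[:,0]-.01)<.006)][:,2])
    f=t[(abs(t[:,1])<.006)&(abs(t[:,2]-zt)<.002)]
    s=t[(abs(t[:,1])<.007)&(t[:,2]>zt+.012)&(t[:,0]>.005)]
    b=t[(t[:,2]>zt+.003)&(t[:,2]<zt+.012)&(t[:,1]<0)&(np.hypot(t[:,0],t[:,1])>.029)&(t[:,0]>.012)]
    print('top z(tool)',zt,'front edge x',np.percentile(f[:,0],[90,98,100]),'front wall x',np.percentile(s[:,0],[10,50,90]),len(s))
    print('bar pts',len(b),b.mean(0), 'line',cv2.fitLine(b[:,:2].astype(np.float32),cv2.DIST_HUBER,0,.01,.01).ravel())
    return t,b
E
python3 - <<'E'
from fit import *
p=grab('wrist'); s=p['st']; R=Ro.from_quat(s['orientation']).as_matrix()
print(s['time'],s['eef_pos'],'tool y ang',np.degrees(np.arctan2(R[1,1],R[0,1])))
for c in [(.5094,-.1706),(.5104,-.1706),(.5094,-.1716),(.5089,-.1701)]:
    a,k,q=ribs(p,np.array(c)); print(c,a,k)
P,u,v=cloud(p,np.ones(p['z_map'].shape,bool)); d=np.hypot(P[:,0]-.51,P[:,1]+.171)
for lo,hi,r in [(.071,.078,.02),(.0,.012,.045),(.038,.048,.03),(.026,.034,.035),(.062,.0695,.02)]:
    Q=P[(P[:,2]>lo)&(P[:,2]<hi)&(d<r)]; print(lo,len(Q),np.median(Q[:,2]),cv2.minEnclosingCircle((Q[:,:2]*1000).astype(np.float32)))
    if lo==.062:
        for c in [np.array([.5094,-.1706])]:
            V=Q[:,:2]-c; V=V[np.hypot(*V.T)>.0095]; w=np.hypot(*V.T); th=np.arctan2(V[:,1],V[:,0]); S=np.sum(np.exp(6j*th)); print('cloud rib',np.degrees(np.angle(S))/6%60,abs(S)/len(V),len(V))
inhand(p)
save(p,'w3',(265,28,385,148),5)
E
```

```text
8.35 [ 0.5498 -0.2515  0.2026] tool y ang 26.373181018780258
(0.5094, -0.1706) 34.708537051868305 [ 0.   0.5  0.6  0.8  1.6 11.6  1.9]
(0.5104, -0.1706) 34.64954417645073 [ 1.5  0.6  0.7  0.8  2.8 10.4  4.5]
(0.5094, -0.1716) 34.739714847312 [1.6 0.3 0.8 0.8 3.1 9.5 5.6]
(0.5089, -0.1701) 34.74473251765936 [ 1.2  0.4  0.5  0.7  0.9 11.5  2.3]
0.071 241 0.07333193772644794 ((509.3301696777344, -170.66578674316406), 7.669025897979736)
0.0 2980 0.0035468874118324695 ((510.0244140625, -170.99365234375), 44.985816955566406)
0.038 1313 0.044003848727864864 ((509.38238525390625, -170.59596252441406), 21.363779067993164)
0.026 36 0.029512561176592872 ((509.20037841796875, -171.61239624023438), 22.225486755371094)
0.062 162 0.06507731250193072 ((509.54718017578125, -170.47689819335938), 12.95591926574707)
cloud rib 34.798173678855534 0.8531937243126814 108
top z(tool) -0.04439484561802558 front edge x [0.0198 0.0212 0.0215] front wall x [0.0209 0.0211 0.0214] 877
bar pts 1008 [ 0.0255 -0.0282 -0.0383] line [ 0.7394 -0.6732  0.0256 -0.0269]
```

View pics/w3.png

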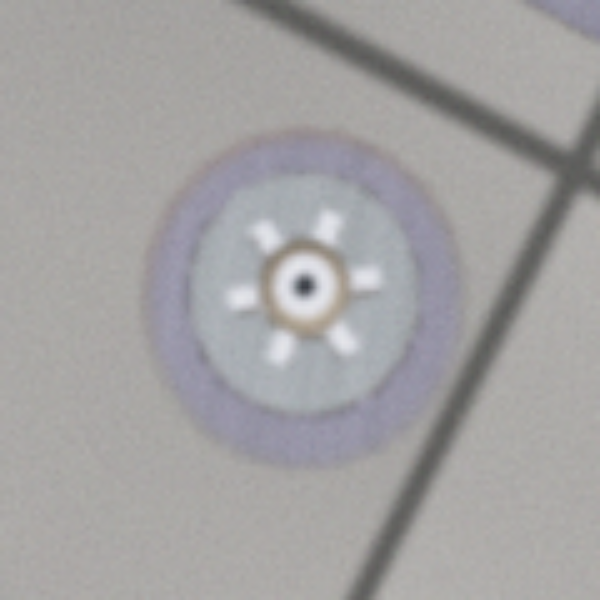

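Ribs lie at 34.7° mod 60 and the bar is at −18.6°, so I need about −6.7° in world, which is +6.7° about tool z. The handle centre is 2.9 mm behind the TCP along tool x.

Converted, 0.102 m / 0.6 = 0.17, 0.092 m / 0.6 = 0.1533, 6.7 degrees / 120 = 0.0558.

>>> {"name": "send_rows", "arguments": {
  "rows": "0.0167 0 0 0 0 0.0083; 0.05 0 0 0 0 0.025; 0.0833 0 0 0 0 0.0417; 0.1167 0 0.0167 0 0 0.0558; 0.1417 0 0.0417 0 0 0.0558; 0.155 0 0.075 0 0 0.0558; 0.1558 0 0.1083 0 0 0.0558; 0.1558 0 0.1333 0 0 0.0558; 0.1558 0 0.1533 0 0 0.0558; 0.1558 0 0.1667 0 0 0.0558; 0.1558 0 0.17 0 0 0.0558; 0.1558 0 0.17 0 0 0.0558; 0.1558 0 0.17 0 0 0.0558; 0.1558 0 0.17 0 0 0.0558; 0.1558 0 0.17 0 0 0.0558; 0.1558 0 0.17 0 0 0.0558; 0.1558 0 0.17 0 0 0.0558; 0.1558 0 0.17 0 0 0.0558"
}}

```text
time: 9.9
eef_pos: [0.5083, -0.1678, 0.1007]
orientation: [0.576, 0.817, 0.0, 0.0]
force: [0.5, -0.5, -3.1]
opening: 0.0476
grip_force: 30.0
```

```bash
cat > err.py <<'E'
from fit import *
# 4 readings: error in tool axes to put the handle centre (tool x=-.0029) on the stem, and turn left
for i in range(4):
    p=grab('wrist'); s=p['st']; R=Ro.from_quat(s['orientation']).as_matrix()
    a=np.degrees(np.arctan2(R[1,1],R[0,1])); hc=s['eef_pos']+R@np.array([-.0029,0,0])
    e=R.T@(np.array([.5094,-.1706,hc[2]])-hc)
    print(round(s['time'],2),s['eef_pos'],'err tool',e,'turn',a-45+25.3,'tilt',R[:2,2],s['force'],s['ft_torque'])
inhand(p); save(p,'w_%d'%(s['time']*100))
E
python3 err.py
```

```text
9.9 [ 0.5083 -0.1678  0.1007] err tool [-0.0001  0.0001  0.    ] turn -0.03244502406182903 tilt [ 0.0003 -0.    ] [ 0.5434 -0.4633 -3.1456] [-0.0816  0.0116  0.0093]
9.95 [ 0.5083 -0.1677  0.1007] err tool [-0.0002  0.0001  0.    ] turn -0.029826876938635394 tilt [0.0002 0.    ] [-0.1009 -0.2711 -2.8   ] [-0.1052  0.0501  0.0065]
10.0 [ 0.5082 -0.1678  0.1007] err tool [-0.0002  0.0001  0.    ] turn -0.030276004194973893 tilt [0.0001 0.    ] [-0.2499  0.5662 -1.9264] [-0.1058  0.0281  0.009 ]
10.05 [ 0.5082 -0.1678  0.1006] err tool [-0.0002  0.0002  0.    ] turn -0.03372227216897272 tilt [ 0. -0.] [-0.8237 -0.0815 -2.5452] [-0.0851 -0.0043  0.0186]
top z(tool) -0.04437803034942296 front edge x [0.0198 0.0211 0.0216] front wall x [0.0208 0.021  0.0213] 873
bar pts 1025 [ 0.0254 -0.0283 -0.0385] line [ 0.7502 -0.6612  0.0246 -0.0271]
```

Converted, 0.043 m / 0.6 = 0.0717, 0.021 m / 0.6 = 0.035.

>>> {"name": "send_rows", "arguments": {
  "rows": "0 0 0.0067 0 0 0; 0 0 0.0167 0 0 0; 0 0 0.0267 0 0 0; 0 0 0.035 0 0 0; 0 0 0.0433 0 0 0; 0 0 0.05 0 0 0; 0 0 0.055 0 0 0; 0 0 0.0583 0 0 0; 0 0 0.0617 0 0 0; 0 0 0.065 0 0 0; 0 0 0.0683 0 0 0; 0 0 0.0717 0 0 0; 0 0 0.0717 0 0 0; 0 0 0.0717 0 0 0"
}}

```text
time: 11.27
eef_pos: [0.5083, -0.1677, 0.0576]
orientation: [0.576, 0.818, -0.0, 0.0]
force: [0.5, -0.3, -2.4]
opening: 0.048
grip_force: 30.0
```

Meshed: the underside is at about 50 mm, below the 58 mm rib stop, with no resistance. I'll push on against the collar.

Converted, 0.014 m / 0.6 = 0.0233, 0.013 m / 0.6 = 0.0217.

>>> {"name": "send_rows", "arguments": {
  "rows": "0 0 0.0033 0 0 0; 0 0 0.0067 0 0 0; 0 0 0.01 0 0 0; 0 0 0.0133 0 0 0; 0 0 0.0167 0 0 0; 0 0 0.0183 0 0 0; 0 0 0.02 0 0 0; 0 0 0.0217 0 0 0; 0 0 0.0233 0 0 0; 0 0 0.0233 0 0 0; 0 0 0.0233 0 0 0"
}}

```text
time: 12.18
eef_pos: [0.5084, -0.1678, 0.0438]
orientation: [0.576, 0.817, 0.0, 0.0]
force: [-2.4, 1.7, 6.2]
opening: 0.0479
grip_force: 30.0
```

```bash
python3 err.py
```

```text
12.18 [ 0.5084 -0.1678  0.0438] err tool [-0.0001  0.      0.    ] turn -0.033775491727926266 tilt [0.0003 0.0001] [-2.353   1.6801  6.1652] [0.1972 0.4713 0.007 ]
12.23 [ 0.5084 -0.1678  0.0438] err tool [-0.0001  0.      0.    ] turn -0.03046561344869758 tilt [0.0002 0.0001] [-2.2218  0.7912  5.0131] [ 0.1786  0.4541 -0.0167]
12.28 [ 0.5083 -0.1678  0.0438] err tool [-0.0001  0.      0.    ] turn -0.027889105509167678 tilt [0.0002 0.0001] [-1.323   1.3025  5.931 ] [0.1936 0.4685 0.028 ]
12.33 [ 0.5083 -0.1678  0.0438] err tool [-0.0001  0.0001  0.    ] turn -0.03267176856571652 tilt [0.0002 0.0001] [-1.761   0.6516  5.2731] [0.1191 0.4661 0.0646]
top z(tool) -0.04425099593854387 front edge x [0.02   0.0212 0.0217] front wall x [0.019  0.021  0.0213] 1081
bar pts 1012 [ 0.0254 -0.0283 -0.0385] line [ 0.7965 -0.6047  0.0265 -0.0284]
```

Top at about 88 mm and spring force near 8–9 N, so it's practically home. I'll press a little further to feel the stop.

Converted, 0.001 m / 0.6 = 0.0017, 0.0005 m / 0.6 = 0.0008.

>>> {"name": "send_rows", "arguments": {
  "rows": "0 0 0.0008 0 0 0; 0 0 0.0017 0 0 0; 0 0 0.0017 0 0 0; 0 0 0.0017 0 0 0; 0 0 0.0017 0 0 0; 0 0 0.0017 0 0 0"
}}

```text
time: 12.88
eef_pos: [0.5084, -0.1678, 0.0435]
orientation: [0.576, 0.817, 0.0, -0.0]
force: [-5.3, 2.4, 14.8]
opening: 0.0482
grip_force: 30.0
```

```bash
python3 err.py
```

```text
12.88 [ 0.5084 -0.1678  0.0435] err tool [-0.0001 -0.     -0.    ] turn -0.03774526788622978 tilt [0.0004 0.0006] [-5.2965  2.395  14.8159] [0.3294 1.326  0.0006]
12.93 [ 0.5084 -0.1678  0.0435] err tool [-0. -0. -0.] turn -0.04220784656185117 tilt [0.0004 0.0006] [-5.5761  2.343  14.6633] [0.3962 1.3261 0.0279]
12.98 [ 0.5084 -0.1678  0.0435] err tool [-0.0001 -0.     -0.    ] turn -0.038777947270219215 tilt [0.0004 0.0006] [-5.5045  2.1328 15.3582] [ 0.3189  1.3487 -0.0427]
13.03 [ 0.5084 -0.1678  0.0435] err tool [-0. -0. -0.] turn -0.0382473442098501 tilt [0.0004 0.0006] [-5.447   2.3227 14.5107] [ 0.3901  1.271  -0.0224]
top z(tool) -0.044311779209539555 front edge x [0.02   0.0211 0.0216] front wall x [0.0191 0.021  0.0213] 1087
bar pts 1007 [ 0.0254 -0.0282 -0.0385] line [ 0.8116 -0.5842  0.026  -0.028 ]
```

The force rose from 5.5 to 15 N over 0.3 mm, so it's on a hard stop, with no slip in the fingers. One last look at the scene before handing in.

```bash
python3 - <<'E'
from h import *
p=grab('scene'); save(p,'end',(140,160,400,400),2.4)
s=bot.get_state(); print(s['time'],s['eef_pos'],s['force'])
E
```

```text
13.1333 [ 0.50841883 -0.16783009  0.04348811] [-5.31639866  3.02485799 15.0948209 ]
```

View pics/end.png

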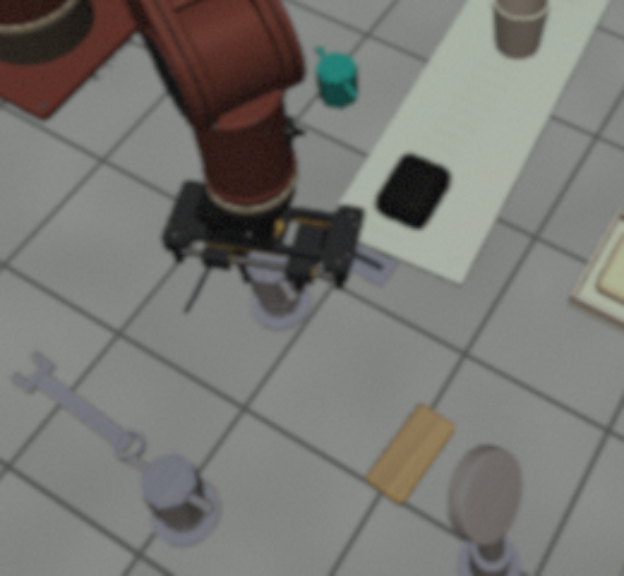

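The handle sits on the valve at (280,290), still held in the fingers, and everything visible in this crop stands where it was.

```bash
python3 -c "
from station import bot; print(bot.close_job())"
```

```text
the job is handed in; nothing more can be done
None
```

The chrome handle is meshed on the bare valve's stem and pressed fully home against the collar, still held in the fingers. The job was handed in at about 13 s; the hand-in returned no verdict.

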